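# Close the masking frame of an enlarging easel and set its blade

## Robot

A 7-joint arm with a two-finger parallel gripper is mounted at the origin on the work surface. World frame = base frame: x ahead of the robot, y to its left, z up, the work surface at z = 0. Lengths are in m, angles in rad, forces in N, time in s.
With the tool pointing down it reaches from about 0.4 to 0.85 m from the base axis. Payload 10.4 kg.
Tool frame: the origin (TCP) lies at the very end of the fingers, on their centre line; the grasp point (between the pads) lies 19 mm behind it (hold_point_z is the distance from the TCP to the grasp point, in m); z points along the fingers, y is the direction in which the jaws open and shut (so a half turn about z gives the same grasp; the last joint's range is limited). The gripper opens to 85 mm and grips with 20 to 120 N. Pads are 22 mm wide; open, the fingers measure 114 mm over their backs; the gripper's body (76 mm by 85 mm) begins 54 mm behind the grasp point. The pads swing forward as they close: fully open they stand 13 mm farther back than shut.
Start: joints at [-1.231, 0.332, -0.065, 1.46, 0.022, 1.35, -0.088], TCP at [0.222, 0.584, 0.231] pointing down, gripper open.
Joint ranges: [-2.6, 2.6], [-0.5, 2.12], [-1.47, 1.34], [0.16, 2.42], [-1.27, 4.41], [0.06, 2.06], [-2.6, 2.6]. Speed limits (rad/s): [2.22, 2.22, 2.79, 2.79, 3.14, 3.14, 3.14].

## Interface

Orientations are given as a unit quaternion [x, y, z, w].
In Python, from rig import sense, camera, close_job, spot_in, silhouettes, pinpoint, hold_point_z gives the robot as it stands.
- The arm moves only by the tool step_arm, never from a script. Its argument "series" is a list that holds one entry, the list of rows, each a list of 7 numbers: the shift along the tool's x, y, z in mm, then the turn, a rotation vector about the tool's x, y, z in degrees, then the opening, from 0 (shut) to 1 (fully open). A call has 1 to 20 rows; each row is the pose to reach, as a shift and turn from the pose commanded when the call began, along the tool's axes at that moment; what a row does not reach only later rows make up. A row lasts 1/8 s, in which the tool goes at most 62.5 mm and 10.7 degrees, less where a joint would pass 70% of its speed; a pose out of reach is approached as far as the arm can. A call with a gripper value outside its range is refused whole. The fingers move at their own pace and stop on an object; "force" is the grip in N (left out, the last holds). Time passes only in rows, so rows that repeat a pose let the fingers close. It gives the time, the measured TCP pose, the force and the opening at its end, in the units of the state.
- sense(): the state, without advancing time (a new reading comes with each control period).
- camera(name): name is "scene" or "top" or "wrist"; returns a dict with "color" (400x640x3 uint8, red, green, blue), "camera_matrix" (3x3 intrinsics, pixels), "rvec" (rotation vector, rad) and "tvec" (3), from world to camera coordinates, as OpenCV has them; the wrist camera has in their place "T_tool_cam" (4x4, takes a point from camera to tool coordinates, whose origin is the TCP and whose axes are the flange's). Camera axes: x right, y down, z forward; pixel columns grow to the right and rows downward; lengths in m; the calibration is good to about 2 mm. A picture is of the moment at which its call begins: read the wrist's pose just before it. There is no depth.
- close_job(): hands the job in, once; it reports no verdict.
Trained networks look in a picture, given as the dict that the camera call returned (one of the last four; its "shot" number tells which), for a name from the list of things; names that differ only in an ending like _2 or _b are one class to them, and where a whole thing is asked for, a point or a joint stands for the part that bears it (a point fixed in the world has none). Each returns a list of dicts, best first, with "score" (0 to 1); they miss things now and then, are a little off and sometimes report something else, mostly with a low value. They report only what shows in the picture. A call takes as long as a camera call.
- spot_in(query, picture): "location" ([row, column] in pixels, amid what is visible of it).
- silhouettes(query, picture): "region" (400x640 bool, what is visible of it) and "location" ([row, column] in pixels, amid what is visible of it).
- pinpoint(query, picture): "location" ([row, column] in pixels: a listed point, or the origin of a listed thing).
The state is a dict: "time": time; "joint_positions": joint angles; "qvel": joint speeds; "joint_torque": joint torques, N m; "ee_pos": TCP position; "orientation": TCP orientation; "wrist_force": force on the tool from outside, world axes, zero at the start; "torque": the same for the moment, N m; "opening": finger opening in m.
Only numpy, scipy, OpenCV 4.12 (cv2) and the standard library are available. Lean on these libraries where they do the work, as an engineer would, in place of code of your own. Each camera call takes 0.05 s, during which the arm holds its last target.

## Task

Set up the enlarging easel for the next print: a plain white focusing sheet already lies in it. With a fingertip, push the upright masking frame over and ease it down, without slamming it, until it lies fully flat on the easel; then push the movable blade along its bar until it covers the edge of the sheet by about 6 mm, for a narrow border like those on the other sides. Do not lift the easel, shift it out of place or disturb the other things on the bench, and finish clear of everything.

Things in the scene. Friction and masses are not known exactly. Their poses are not given: they have to be found in the camera images.
- easel: grey steel board 350 (x) x 262 (y) x 16 mm, 2.4 kg, loose on rubber feet (slides if pushed with over about 15 N); a white focusing sheet, 178 x 127 mm, lies on it. Origin at bench height under the frame's middle; z up. The frame's hinge runs parallel to its x axis on its +y side, at y = 118, z = 20 mm. Turned by up to half a radian from the robot's axes
- frame (a joint): masking frame's angle, rad: 0 flat, pi/2 upright; starts leaning out past upright over the easel's +y side (1.75 to 2.05, stop 2.1). The 0.36 kg frame has a stiff hinge (0.65 N m) and stays where left. Flat, it spans x -170 to 170, y -115 to 112 mm in the easel's axes, bars 10 mm thick, top faces 28 mm above the bench; a finger tab is on the free edge opposite the hinge
- tab (a point): centre of the outer (upper when flat) face of the frame's black finger tab, 60 mm long, 6 mm thick, flush with the front bar: together a pushing face 38 mm wide, 213 to 251 mm from the hinge axis. This point is 242 mm out from the hinge axis and 8 mm off it along the frame's outward normal (its own z); at (30, -124, 28) mm in the easel's axes when flat
- blade (a joint): travel of the movable blade and its runner along the frame's front (graduated) bar, m; grows towards the easel's +x, over the sheet. Range 0 to 0.17, starts at 0.015 to 0.05. Slides stiffly (about 2 N), stays where left. Covering edge at easel x = travel - 0.111 m
- runner_end (a point): centre of the -x end face of the movable blade's black runner, a block 78 (x) x 27 (y) x 16 mm riding on the front bar, 28 to 45 mm above the bench when the frame is flat. Push this face to move the blade over the sheet, the opposite one to move it back. Axes as the easel's when flat
- blade_edge (a point): middle of the movable blade's covering edge: the blade is a steel strip 34 mm wide (x) and 190 mm long, lying across the sheet when the frame is flat; this edge faces the easel's +x.
- sheet_edge (a point): middle of the sheet's free short edge, the one facing the easel's -x, at (-25, 22.5, 17) mm in the easel's axes; the sheet extends from here towards +x. Axes as the easel's.
- lens_short: short black camera lens standing upright, 66 mm across, 58 mm tall (leave alone). Origin at the centre of its underside.
- lens_long: long black telephoto lens standing upright, 76 mm across, 176 mm tall, at the right (leave alone). Origin at the centre of its underside.
- loupe: small black magnifier, 42 mm across, 52 mm tall, standing behind the hinge side of the easel, under the leaning frame (leave alone). Origin at the centre of its underside.
- film_can: black film canister with grey lid, 34 mm across, 51 mm tall, standing behind the hinge side of the easel (leave alone). Origin at the centre of its underside.
- tank: steel film-developing tank, 91 mm across, 134 mm tall, at the left (leave alone). Origin at the centre of its underside.
- lens_cap: black lens cap lying flat, 62 mm across, 10 mm thick, near the free edge of the easel (leave alone). Origin at the centre of its underside.
- camera: black and silver reflex camera standing on its base, 138 wide, 95 tall, 90 mm deep with its lens, at the left (leave alone). Origin under its body.

How it is judged:
By the outcome, as a careful person would: the job done as asked, in the order asked, and still so for the second after the job is handed in, with the robot touching nothing.
It also fails if it takes over 58 s, if anything falls off the work surface, if the arm or the gripper's body presses on something with over 40 N, if the wrist force passes 120 N, or if a joint passes its speed limit or range.

## Working session

There is one attempt and no reset: what is moved stays moved. The work goes in short steps, Python scripts to look and compute and a tool call to move; the robot and the scene stay as the last step left them, time stands still between calls to the robot, and variables do not carry over. Pictures are saved under pics/ and viewed, and the job is handed in when it is done.

Besides the shell and the picture viewer there is one more tool, called after "Call:" in YAML: its name, and indented under it one key for each argument. step_arm: Moves the arm, as the interface text tells. Its arguments: {"type":"object","properties":{"series":{"type":"array","items":{"type":"array","items":{"type":"array","items":{"type":"number"}}}},"force":{"type":"number"}},"required":["series"]}

```bash
ls; mkdir -p pics
cat > h.py <<'E'
import numpy as np, cv2
from rig import *
def save(p,name):
    cv2.imwrite('pics/'+name, cv2.cvtColor(p['color'],cv2.COLOR_RGB2BGR))
E
python3 - <<'E'
from h import *
s=sense(); print(s)
for n in ['scene','top']:
    p=camera(n); save(p,n+'0.png'); print(n,p['rvec'],p['tvec'],p['camera_matrix'])
    for q in ['tab','runner_end','blade_edge','sheet_edge','easel','loupe','film_can','lens_short','lens_long','lens_cap','tank','camera']:
        print(q,[(np.round(d['location'],1).tolist(),round(float(d['score']),2)) for d in pinpoint(q,p)[:2]])
E
```

```text
pics
{'time': 0.0, 'joint_positions': array([-1.23058791,  0.33287421, -0.06470248,  1.4609284 ,  0.02158491,
        1.34991636, -0.08848127]), 'qvel': array([-0.00012658, -0.00285735,  0.00075113,  0.00182935,  0.0001402 ,
        0.00325689, -0.00039408]), 'joint_torque': array([ 4.09346258e-04, -6.25444293e+01,  4.93446412e-02, -3.91611242e+01,
        1.62031059e-02,  9.70741734e-03, -4.95814299e-05]), 'ee_pos': array([0.22167888, 0.58396337, 0.23052065]), 'orientation': array([ 1.80391947e-01,  9.83594547e-01, -7.08165256e-04, -1.03849755e-04]), 'wrist_force': array([0.19773083, 0.57435734, 0.19746187]), 'torque': array([ 0.03723516, -0.03472379, -0.01575751]), 'opening': 0.08551210922350409}
scene [ 0.98328545  2.2346576  -1.24843615] [ 0.39552883 -0.12005132  1.66987945] [[479.93712363   0.         315.38767274]
 [  0.         479.93712363 198.39517728]
 [  0.           0.           1.        ]]
tab [([146.0, 348.1], 0.85)]
runner_end [([134.6, 359.8], 0.6), ([209.5, 350.1], 0.3)]
blade_edge []
sheet_edge [([201.9, 285.4], 0.81)]
easel [([211.7, 274.6], 0.78)]
loupe [([211.7,
[... 219 characters left out ...]
7.6], 0.65)]
camera [([256.0, 457.7], 0.86), ([209.0, 350.5], 0.4)]
top [ 2.1922354  -2.14645013  0.15205095] [-0.08440116  0.53166327  1.06878115] [[372.09347634   0.         322.77864789]
 [  0.         372.09347634 200.23636846]
 [  0.           0.           1.        ]]
tab [([208.2, 283.5], 0.87)]
runner_end [([266.7, 306.8], 0.97)]
blade_edge [([233.1, 327.5], 0.84)]
sheet_edge [([203.4, 359.5], 0.98), ([189.7, 166.3], 0.67)]
easel [([194.7, 360.4], 0.67)]
loupe [([244.6, 303.9], 0.53)]
film_can []
lens_short [([215.4, 439.4], 0.76)]
lens_long [([245.2, 470.1], 0.77)]
lens_cap [([168.6, 412.9], 0.63)]
tank [([190.2, 167.1], 0.87)]
camera [([243.9, 190.4], 0.71), ([245.4, 468.4], 0.39)]
```

View pics/scene0.png

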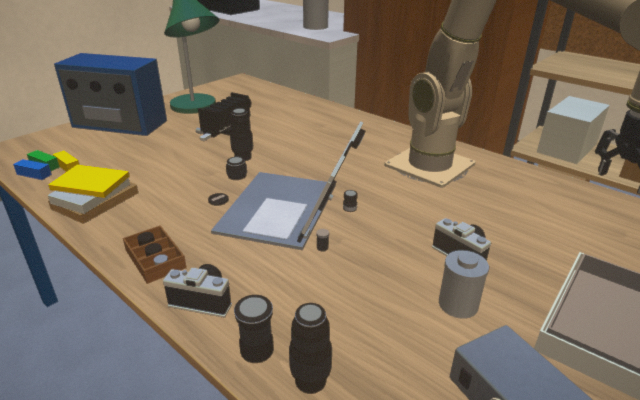

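View pics/top0.png

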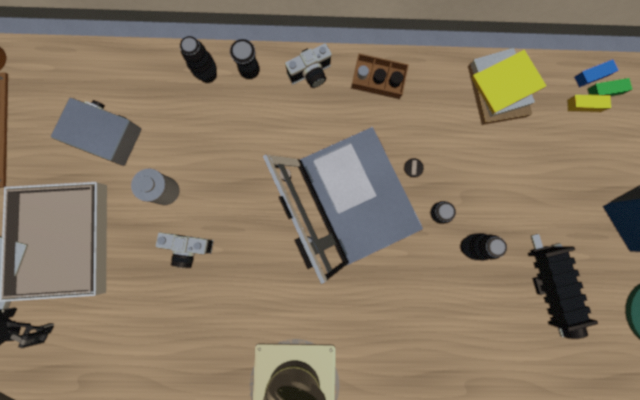

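```bash
cat >> h.py <<'E'
def cam(p): return cv2.Rodrigues(np.array(p['rvec']))[0],np.array(p['tvec']).ravel(),np.array(p['camera_matrix'])
def proj(p,X): return cv2.projectPoints(np.atleast_2d(np.array(X,float)),np.array(p['rvec']),np.array(p['tvec']),np.array(p['camera_matrix']),None)[0][:,0]
def onplane(p,rc,z):
    R,t,K=cam(p); d=R.T@np.linalg.solve(K,[rc[1],rc[0],1]); c=-R.T@t
    return c+d*(z-c[2])/d[2]
def tri(ps,rcs):
    A=[];b=[]
    for p,rc in zip(ps,rcs):
        R,t,K=cam(p); d=R.T@np.linalg.solve(K,[rc[1],rc[0],1]); d/=np.linalg.norm(d); c=-R.T@t
        M=np.eye(3)-np.outer(d,d); A.append(M); b.append(M@c)
    X=np.linalg.lstsq(np.vstack(A),np.hstack(b),rcond=None)[0]
    return X,[np.linalg.norm(a@X-bb) for a,bb in zip(A,b)]
E
python3 - <<'E'
from h import *
ps=[camera('scene'),camera('top')]
def corners(p,c):
    im=p['color'].astype(int); m=((im.min(2)>150)&(im.max(2)-im.min(2)<40)).astype(np.uint8)
    n,l,st,ce=cv2.connectedComponentsWithStats(m)
    k=l[c[0],c[1]]; cs=cv2.findContours((l==k).astype(np.uint8),cv2.RETR_EXTERNAL,cv2.CHAIN_APPROX_NONE)[0]
    h=cv2.convexHull(max(cs,key=len))
    print(k,st[k], cv2.approxPolyDP(h,5,True)[:,0].tolist())
    return cv2.approxPolyDP(h,5,True)[:,0]
for p,c in zip(ps,[(220,277),(180,344)]):
    for uv in corners(p,c): print(np.round(onplane(p,(uv[1],uv[0]),0.017),4))
    R,t,K=cam(p); print('cam',-R.T@t)
print(tri(ps,[(146,348.1),(208.2,283.5)]),tri(ps,[(134.6,359.8),(266.7,306.8)]))
print(onplane(ps[0],(201.9,285.4),.017),onplane(ps[1],(203.4,359.5),.017))
for q,rcs in dict(loupe=[(211.7,349.2),(244.6,303.9)],short=[(174.3,236.9),(215.4,439.4)],long=[(155.4,242.7),(245.2,470.1)],cap=[(201.6,217),(168.6,412.9)],tank=[(306.4,459.4),(190.2,167.1)],cam=[(256,457.7),(243.9,190.4)],can=[(248.5,321.4),None]).items():
    print(q,[np.round(onplane(p,r,0),3) for p,r in zip(ps,rcs) if r])
E
```

```text
8 [ 243  198   64   41 1630] [[266, 198], [306, 204], [286, 238], [243, 230]]
[ 0.5571 -0.2277  0.017 ]
[ 0.5003 -0.1163  0.017 ]
[ 0.6587 -0.0394  0.017 ]
[ 0.7119 -0.151   0.017 ]
cam [1.36589569 0.70793957 0.76974235]
23 [ 314  144   62   69 2397] [[350, 144], [375, 195], [338, 212], [314, 161]]
[ 0.7105 -0.1534  0.017 ]
[ 0.5546 -0.2307  0.017 ]
[ 0.5008 -0.1197  0.017 ]
[ 0.6547 -0.0444  0.017 ]
cam [ 0.40197617 -0.0518416   1.12597076]
(array([0.48749264, 0.0228313 , 0.24488149]), [np.float64(0.0012808788051824572), np.float64(0.0012808788051822087)]) (array([ 0.35210362, -0.03816695,  0.21388221]), [np.float64(0.004981220789682358), np.float64(0.004981220789682114)])
[ 0.53317416 -0.16918265  0.017     ] [ 0.52810314 -0.18403392  0.017     ]
loupe [array([ 0.426, -0.013,  0.   ]), array([ 0.402, -0.02 ,  0.   ])]
short [array([ 0.502, -0.432,  0.   ]), array([ 0.499, -0.431,  0.   ])]
long [array([ 0.397, -0.526,  0.   ]), array([ 0.41 , -0.523,  0.   ])]
cap [array([ 0.654, -0.342,  0.   ]), array([ 0.642, -0.351,  0.   ])]
tank [array([0.561, 0.415, 0.   ]), array([0.557, 0.399, 0.   ])]
cam [array([0.399, 0.324, 0.   ]), array([0.397, 0.318, 0.   ])]
can [array([0.613, 0.045, 0.   ])]
```

```bash
cat >> h.py <<'E'
from scipy.spatial.transform import Rotation as Ro, Slerp
O=np.array([.5605,-.183,0]); YAW=0.452
RZ=Ro.from_euler('z',YAW)
def w(l): return O+RZ.apply(np.array(l,float)/1000)
def loc(x): return RZ.inv().apply(np.array(x)-O)*1000
def tabpt(th,r=232,n=8,x=30):
    return np.array([x,118-r*np.cos(th)+n*np.sin(th),20+r*np.sin(th)+n*np.cos(th)])
def orient(a,flip=False):  # tool z = local(0,-sin a,-cos a), tool y = easel x
    z=np.array([0,-np.sin(a),-np.cos(a)]); y=np.array([1.,0,0]); 
    if flip: y=-y
    x=np.cross(y,z)
    return RZ*Ro.from_matrix(np.c_[x,y,z])
def rows(poses,grip,cur=None):
    s=sense() if cur is None else cur
    p0=s['ee_pos'];R0=Ro.from_quat(s['orientation'])
    out=[]
    for P,R in poses:
        d=R0.inv().apply(P-p0)*1000; rv=np.degrees((R0.inv()*R).as_rotvec())
        out.append([round(float(v)) for v in d]+[round(float(v),1) for v in rv]+[grip])
    return out
def interp(P0,R0,P1,R1,n):
    S=Slerp([0,1],Ro.concatenate([R0,R1])); return [(P0+(P1-P0)*k/n,S(k/n)) for k in range(1,n+1)]
E
python3 - <<'E'
from h import *
s=sense(); a=np.radians(65)
for q in (False,True):
    R1=orient(a,q); print(q,np.degrees((Ro.from_quat(s['orientation']).inv()*R1).as_rotvec()))
R1=orient(a); P1=w(tabpt(1.95,232,90)); print(P1, w(tabpt(1.95)))
Pm=(s['ee_pos']+P1)/2+[0,0,.05]
for r in interp(s['ee_pos'],Ro.from_quat(s['orientation']),P1+[0,0,.02],R1,14): print(rows([r],0)[0])
E
```

```text
False [ 24.51774863 -61.74173613  38.47940313]
True [  75.52965247   29.9929537  -118.55295143]
[0.46192226 0.08872039 0.20220238] [0.49519275 0.0201955  0.23255721]
[-29, -27, 1, 1.8, -4.4, 2.7, 0]
[-57, -54, 1, 3.5, -8.8, 5.5, 0]
[-86, -81, 2, 5.3, -13.2, 8.2, 0]
[-114, -108, 3, 7.0, -17.6, 11.0, 0]
[-143, -135, 3, 8.8, -22.1, 13.7, 0]
[-172, -162, 4, 10.5, -26.5, 16.5, 0]
[-200, -189, 5, 12.3, -30.9, 19.2, 0]
[-229, -216, 5, 14.0, -35.3, 22.0, 0]
[-257, -243, 6, 15.8, -39.7, 24.7, 0]
[-286, -270, 6, 17.5, -44.1, 27.5, 0]
[-315, -297, 7, 19.3, -48.5, 30.2, 0]
[-343, -324, 8, 21.0, -52.9, 33.0, 0]
[-372, -351, 8, 22.8, -57.3, 35.7, 0]
[-400, -378, 9, 24.5, -61.7, 38.5, 0]
```

Call:
step_arm:
  series:
    - [[-29,-27,-10,1.8,-4.4,2.7,0],[-57,-54,-20,3.5,-8.8,5.5,0],[-86,-81,-20,5.3,-13.2,8.2,0],[-114,-108,-20,7,-17.6,11,0],[-143,-135,-20,8.8,-22.1,13.7,0],[-172,-162,-20,10.5,-26.5,16.5,0],[-200,-189,-20,12.3,-30.9,19.2,0],[-229,-216,-20,14,-35.3,22,0],[-257,-243,-20,15.8,-39.7,24.7,0],[-286,-270,-20,17.5,-44.1,27.5,0],[-286,-270,-20,17.5,-44.1,27.5,0]]

```text
time: 2.78
ee_pos: [0.3938, 0.2284, 0.2508]
orientation: [0.388, 0.831, -0.213, 0.338]
wrist_force: [-0.3, 0.1, 0.4]
opening: -0.0003
```

Run:
```python
from h import *
s=sense(); print(np.round(s['joint_positions'],3),s['ee_pos'],s['wrist_force'],s['opening'],s['time'])
p=camera('scene'); save(p,'s1.png')
a=np.radians(65)
R1=orient(a); P1=w(tabpt(1.95,232,90))
for r in interp(s['ee_pos'],Ro.from_quat(s['orientation']),P1,R1,6): print(rows([r],0)[0])
```

```text
[-1.237  0.15   0.117  1.883  0.659  1.606 -0.57 ] [0.39375583 0.22842953 0.25081715] [-0.27710289  0.10470841  0.44575354] -0.0002807230506008376 2.775
[-12, -5, 26, 1.3, -3.0, 1.9, 0]
[-23, -10, 50, 2.4, -6.0, 3.7, 0]
[-34, -14, 74, 3.5, -8.9, 5.5, 0]
[-45, -19, 99, 4.7, -11.8, 7.3, 0]
[-57, -23, 123, 5.8, -14.7, 9.2, 0]
[-68, -28, 147, 7.0, -17.7, 11.0, 0]
```

View pics/s1.png

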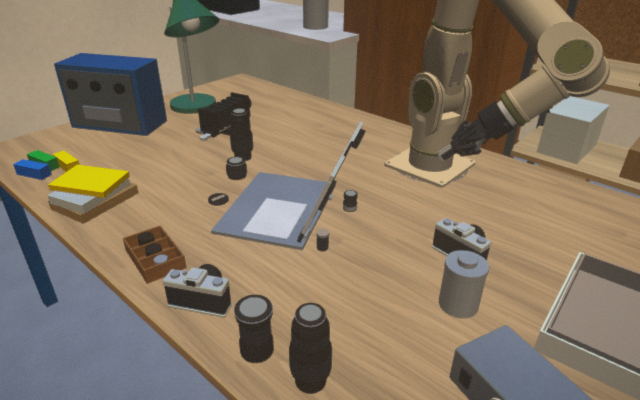

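The picture shows the gripper (about 470,140) coming in behind the leaning frame (tab 348,146), nothing disturbed; joints are well inside their ranges.

Call:
step_arm:
  series:
    - [[-12,-5,26,1.3,-3,1.9,0],[-23,-10,50,2.4,-6,3.7,0],[-34,-14,74,3.5,-8.9,5.5,0],[-45,-19,99,4.7,-11.8,7.3,0],[-57,-23,123,5.8,-14.7,9.2,0],[-68,-28,147,7,-17.7,11,0],[-68,-28,147,7,-17.7,11,0]]

```text
time: 3.7
ee_pos: [0.4618, 0.0887, 0.2022]
orientation: [0.447, 0.714, -0.286, 0.455]
wrist_force: [-0.7, 0.7, 0.0]
opening: 0.0001
```

Run:
```python
from h import *
s=sense(); print(np.round(s['joint_positions'],3),s['ee_pos'],s['wrist_force'],s['time'])
p=camera('scene'); save(p,'s2.png'); p2=camera('wrist'); save(p2,'w2.png')
print(loc(s['ee_pos']), loc(w(tabpt(1.95,232,8))))
p3=camera('top');save(p3,'t2.png')
for q in ['tab','runner_end']:
  r=[pinpoint(q,x) for x in (p,p3)]; print(q,[[ (np.round(d['location'],1),round(d['score'],2)) for d in y] for y in r])
  if all(r):
    X,e=tri([p,p3],[y[0]['location'] for y in r]); print(loc(X),e)
```

```text
[-1.15   0.312  0.235  2.037  0.887  1.535 -0.846] [0.46182764 0.08870853 0.20216482] [-0.67150733  0.69869041  0.00890189] 3.7
[ 29.90969772 287.51898926 202.16481508] [ 30.         211.31363059 232.55720723]
tab [[(array([148. , 347.5]), 0.65), (array([135.6, 360. ]), 0.56)], [(array([208.3, 283.6]), 0.78), (array([267.5, 309.1]), 0.42)]]
[ 24.72613058 216.48515729 239.40373991] [np.float64(0.001933279143645243), np.float64(0.001933279143645358)]
runner_end [[(array([131.6, 359.1]), 0.41)], [(array([268.8, 312. ]), 0.92)]]
[-134.34473849  214.33340366  217.87979011] [np.float64(0.0024585855457786576), np.float64(0.002458585545778703)]
```

View pics/s2.png

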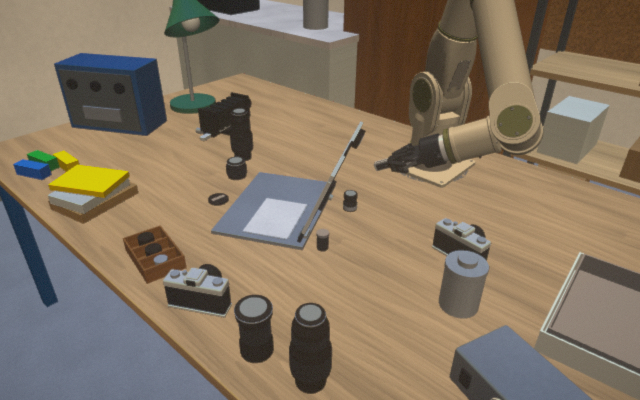

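View pics/w2.png

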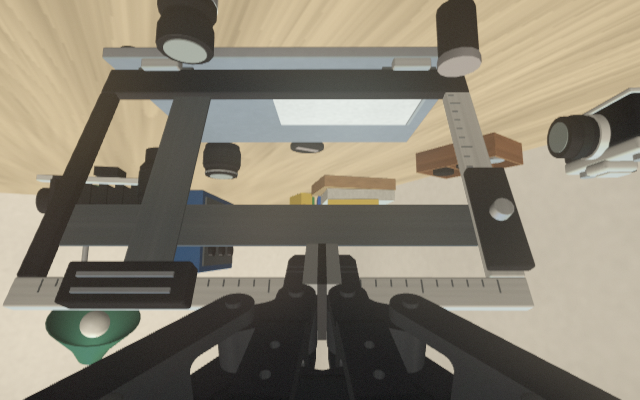

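View pics/t2.png

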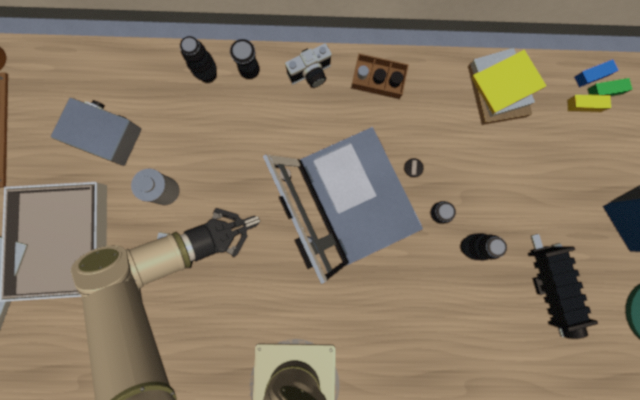

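```bash
cat >> h.py <<'E'
def arc(th,over=0):
    a=th*65/112; d=th-a
    return w(tabpt(th-over,225,8+11*np.sin(max(d,0)))),orient(a)
E
python3 - <<'E'
from h import *
s=sense()
P0,R0=arc(2.02); 
L=interp(s['ee_pos'],Ro.from_quat(s['orientation']),P0,R0,5)
ths=np.arange(1.98,1.54,-.04)
for r in L+[arc(t) for t in ths]: print(rows([r],0)[0])
E
```

```text
[-7, 0, 10, 0.0, -0.4, -0.0, 0]
[-14, 0, 19, 0.0, -0.9, -0.0, 0]
[-22, 0, 29, 0.1, -1.3, -0.0, 0]
[-29, 0, 38, 0.1, -1.8, -0.0, 0]
[-36, -1, 48, 0.1, -2.2, -0.0, 0]
[-43, -1, 53, 0.1, -0.9, -0.0, 0]
[-51, -1, 59, 0.1, 0.5, -0.0, 0]
[-57, -1, 65, 0.1, 1.8, -0.0, 0]
[-64, -1, 71, 0.1, 3.1, -0.0, 0]
[-70, -1, 77, 0.1, 4.5, -0.0, 0]
[-77, -1, 84, 0.1, 5.8, -0.0, 0]
[-82, -1, 91, 0.1, 7.1, -0.0, 0]
[-88, -1, 99, 0.1, 8.4, -0.0, 0]
[-93, -1, 106, 0.1, 9.8, -0.0, 0]
[-98, -1, 114, 0.1, 11.1, -0.0, 0]
[-103, -1, 122, 0.1, 12.4, -0.0, 0]
```

Call:
step_arm:
  series:
    - [[-7,0,10,0,-0.4,0,0],[-14,0,19,0,-0.9,0,0],[-22,0,29,0,-1.3,0,0],[-29,0,38,0,-1.8,0,0],[-36,-1,48,0.1,-2.2,0,0],[-43,-1,53,0.1,-0.9,0,0],[-51,-1,59,0.1,0.5,0,0],[-57,-1,65,0.1,1.8,0,0],[-64,-1,71,0.1,3.1,0,0],[-70,-1,77,0.1,4.5,0,0],[-77,-1,84,0.1,5.8,0,0]]

```text
time: 5.42
ee_pos: [0.5087, -0.0094, 0.2373]
orientation: [0.462, 0.737, -0.262, 0.418]
wrist_force: [-0.6, 2.3, -2.7]
opening: 0.0
```

Run:
```python
from h import *
s=sense(); print(np.round(s['joint_positions'],3),s['ee_pos'],s['wrist_force'],s['time'])
p2=camera('wrist'); save(p2,'w3.png'); p=camera('scene'); save(p,'s3.png')
cv2.imwrite('pics/s3c.png',cv2.resize(cv2.cvtColor(p['color'][90:270,190:470],cv2.COLOR_RGB2BGR),None,fx=2.8,fy=2.8))
print(s['wrist_force']@RZ.as_matrix())
for t in np.arange(1.74,1.0,-.04): print(rows([arc(t)],0,s)[0])
```

```text
[-1.009  0.131  0.338  2.083  0.973  1.397 -0.64 ] [ 0.50868477 -0.0094297   0.2372824 ] [-0.61436087  2.2902202  -2.69906237] 5.425
[ 0.4476254   2.32855736 -2.69906237]
[-6, 1, 6, -0.1, 1.3, -0.0, 0]
[-12, 1, 12, -0.1, 2.6, -0.0, 0]
[-18, 1, 19, -0.1, 3.9, -0.0, 0]
[-24, 1, 26, -0.1, 5.3, -0.0, 0]
[-29, 1, 34, -0.1, 6.6, -0.0, 0]
[-34, 1, 41, -0.1, 7.9, -0.0, 0]
[-39, 1, 49, -0.1, 9.3, -0.0, 0]
[-43, 1, 57, -0.1, 10.6, -0.0, 0]
[-48, 1, 65, -0.1, 11.9, -0.0, 0]
[-51, 1, 74, -0.1, 13.3, -0.0, 0]
[-55, 1, 82, -0.1, 14.6, -0.0, 0]
[-58, 1, 91, -0.1, 15.9, -0.0, 0]
[-61, 1, 100, -0.1, 17.2, -0.0, 0]
[-63, 1, 108, -0.1, 18.6, -0.0, 0]
[-65, 1, 117, -0.1, 19.9, -0.0, 0]
[-67, 1, 126, -0.1, 21.2, -0.0, 0]
[-68, 1, 136, -0.1, 22.6, -0.0, 0]
[-69, 1, 145, -0.1, 23.9, -0.0, 0]
[-70, 1, 154, -0.1, 25.2, -0.0, 0]
```

View pics/s3c.png

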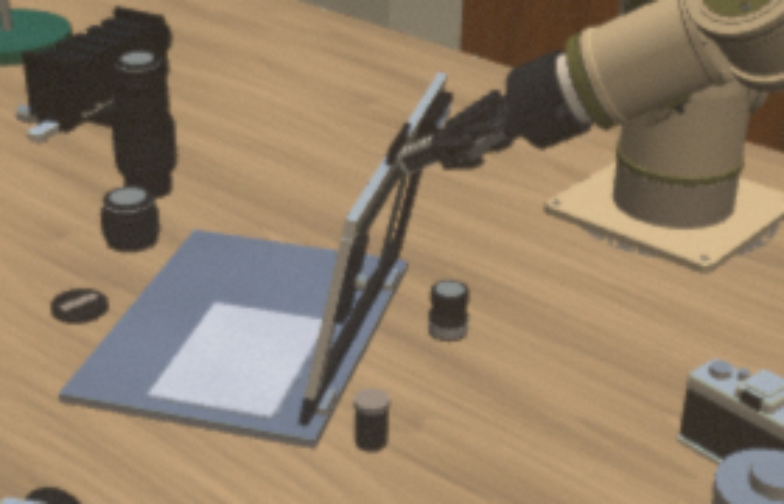

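View pics/w3.png

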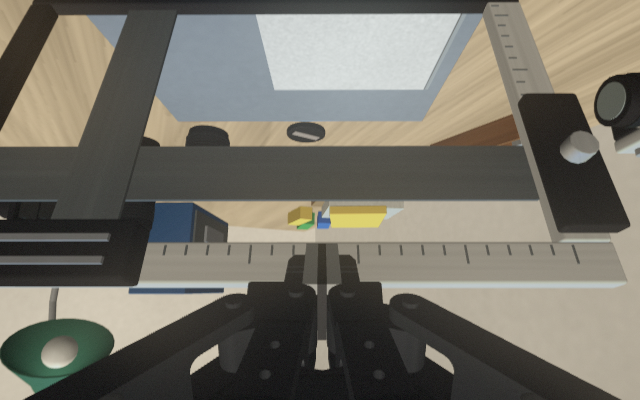

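The frame is now near upright, with the fingertip on its outer face beside the tab (410,155 in the crop). The contact force is about 3.5 N. Continuing along the arc.

Call:
step_arm:
  series:
    - [[-6,1,6,0,1.3,0,0],[-12,1,12,0,2.6,0,0],[-18,1,19,0,3.9,0,0],[-24,1,26,0,5.3,0,0],[-29,1,34,0,6.6,0,0],[-34,1,41,0,7.9,0,0],[-39,1,49,0,9.3,0,0],[-43,1,57,0,10.6,0,0],[-48,1,65,0,11.9,0,0],[-51,1,74,0,13.3,0,0],[-55,1,82,0,14.6,0,0],[-58,1,91,0,15.9,0,0],[-61,1,100,0,17.2,0,0],[-63,1,108,0,18.6,0,0],[-65,1,117,0,19.9,0,0],[-67,1,126,0,21.2,0,0],[-68,1,136,0,22.6,0,0],[-69,1,145,0,23.9,0,0],[-70,1,154,0,25.2,0,0]]

```text
time: 7.9
ee_pos: [0.5826, -0.1607, 0.2183]
orientation: [0.508, 0.81, -0.155, 0.247]
wrist_force: [-0.5, 2.9, 0.4]
opening: -0.0
```

Run:
```python
from h import *
s=sense(); print(np.round(s['joint_positions'],3),s['ee_pos'],s['time'])
print(s['wrist_force']@RZ.as_matrix(), loc(s['ee_pos']),loc(arc(1.02)[0]))
p=camera('scene')
cv2.imwrite('pics/s4c.png',cv2.resize(cv2.cvtColor(p['color'][90:270,190:470],cv2.COLOR_RGB2BGR),None,fx=2.8,fy=2.8))
for t in np.arange(0.98,.25,-.04): print(round(t,2),rows([arc(t)],0,s)[0])
```

```text
[-0.674  0.109  0.599  1.908  0.591  0.999  0.075] [ 0.58264071 -0.16070068  0.21834373] 7.9
[0.85916962 2.80824964 0.37973023] [ 29.65681519  10.38961745 218.34373138] [ 30.          10.95019059 218.30088476]
0.98 [-4, 0, 8, -0.1, 1.4, -0.1, 0]
0.94 [-7, 0, 16, -0.1, 2.7, -0.1, 0]
0.9 [-11, 0, 25, -0.1, 4.1, -0.1, 0]
0.86 [-14, 0, 34, -0.1, 5.4, -0.1, 0]
0.82 [-17, 0, 42, -0.1, 6.7, -0.1, 0]
0.78 [-19, 0, 51, -0.1, 8.0, -0.1, 0]
0.74 [-21, 0, 60, -0.1, 9.4, -0.1, 0]
0.7 [-22, 0, 69, -0.1, 10.7, -0.1, 0]
0.66 [-24, 0, 78, -0.1, 12.0, -0.1, 0]
0.62 [-25, 0, 87, -0.1, 13.4, -0.1, 0]
0.58 [-25, 0, 97, -0.1, 14.7, -0.1, 0]
0.54 [-25, 1, 106, -0.1, 16.0, -0.1, 0]
0.5 [-25, 1, 115, -0.1, 17.4, -0.1, 0]
0.46 [-24, 1, 124, -0.1, 18.7, -0.1, 0]
0.42 [-23, 1, 133, -0.1, 20.0, -0.1, 0]
0.38 [-22, 1, 142, -0.1, 21.3, -0.1, 0]
0.34 [-20, 1, 151, -0.1, 22.7, -0.1, 0]
0.3 [-18, 1, 160, -0.1, 24.0, -0.1, 0]
0.26 [-16, 1, 169, -0.1, 25.3, -0.1, 0]
```

View pics/s4c.png

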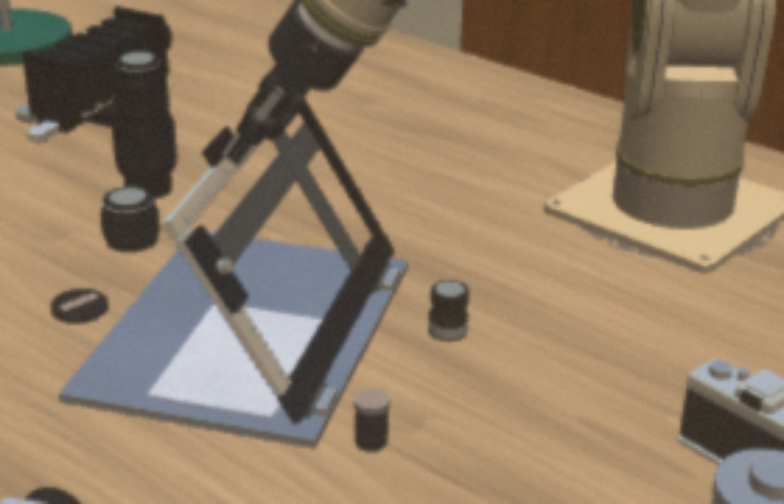

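The frame is tipped over to about 1 rad, with the finger on the front bar by the tab (crop 245,140) and the easel unmoved. Next step brings it down to about 0.3 rad.

Call:
step_arm:
  series:
    - [[-4,0,8,0,1.4,0,0],[-7,0,16,0,2.7,0,0],[-11,0,25,0,4.1,0,0],[-14,0,34,0,5.4,0,0],[-17,0,42,0,6.7,0,0],[-19,0,51,0,8,0,0],[-21,0,60,0,9.4,0,0],[-22,0,69,0,10.7,0,0],[-24,0,78,0,12,0,0],[-25,0,87,0,13.4,0,0],[-25,0,97,0,14.7,0,0],[-25,1,106,0,16,0,0],[-25,1,115,0,17.4,0,0],[-24,1,124,0,18.7,0,0],[-23,1,133,0,20,0,0],[-22,1,142,0,21.3,0,0],[-20,1,151,0,22.7,0,0],[-18,1,160,0,24,0,0]]

```text
time: 10.2
ee_pos: [0.629, -0.2538, 0.0955]
orientation: [0.529, 0.844, -0.046, 0.073]
wrist_force: [0.0, 0.7, 0.6]
opening: 0.0
```

Run:
```python
from h import *
s=sense(); print(np.round(s['joint_positions'],3),s['ee_pos'],s['time'])
print(s['wrist_force']@RZ.as_matrix(), loc(s['ee_pos']),loc(arc(.3)[0]))
p=camera('scene')
cv2.imwrite('pics/s5c.png',cv2.resize(cv2.cvtColor(p['color'][90:270,190:470],cv2.COLOR_RGB2BGR),None,fx=2.8,fy=2.8))
for t in np.arange(0.28,-.03,-.02): print(round(t,2),rows([arc(t)],0,s)[0])
```

```text
[-0.135  0.5    0.506  1.614 -0.131  0.965  0.822] [ 0.62897    -0.25380511  0.09545258] 10.2
[0.34197684 0.64284479 0.55324058] [ 30.66869458 -93.59986945  95.45257947] [ 30.         -94.17838584  95.45421699]
0.28 [-1, -1, 5, -0.0, 0.6, -0.1, 0]
0.26 [-2, -1, 9, -0.0, 1.3, -0.1, 0]
0.24 [-2, -1, 14, -0.0, 2.0, -0.1, 0]
0.22 [-3, -1, 18, -0.0, 2.6, -0.1, 0]
0.2 [-3, -1, 23, -0.0, 3.3, -0.1, 0]
0.18 [-3, -1, 28, -0.0, 4.0, -0.1, 0]
0.16 [-4, -1, 32, -0.0, 4.6, -0.1, 0]
0.14 [-4, -1, 37, -0.0, 5.3, -0.1, 0]
0.12 [-4, -1, 41, -0.0, 6.0, -0.1, 0]
0.1 [-4, -1, 46, -0.0, 6.6, -0.1, 0]
0.08 [-3, -1, 50, -0.0, 7.3, -0.1, 0]
0.06 [-3, -1, 55, -0.0, 8.0, -0.1, 0]
0.04 [-3, -1, 60, -0.0, 8.6, -0.1, 0]
0.02 [-2, -1, 64, -0.0, 9.3, -0.1, 0]
-0.0 [-2, -1, 69, -0.0, 10.0, -0.1, 0]
-0.02 [-1, -1, 73, -0.0, 10.6, -0.1, 0]
```

View pics/s5c.png

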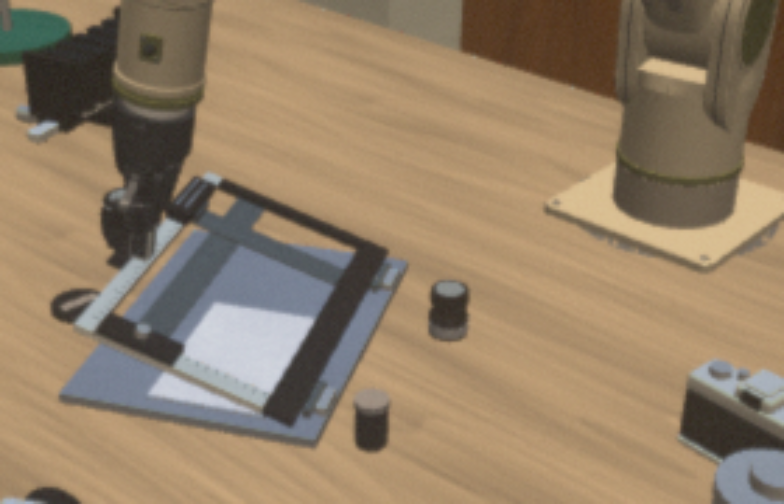

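Call:
step_arm:
  series:
    - [[-1,-1,5,0,0.6,0,0],[-2,-1,9,0,1.3,0,0],[-2,-1,14,0,2,0,0],[-3,-1,18,0,2.6,0,0],[-3,-1,23,0,3.3,0,0],[-3,-1,28,0,4,0,0],[-4,-1,32,0,4.6,0,0],[-4,-1,37,0,5.3,0,0],[-4,-1,41,0,6,0,0],[-4,-1,46,0,6.6,0,0],[-3,-1,50,0,7.3,0,0],[-3,-1,55,0,8,0,0],[-3,-1,59,0,8.6,0,0],[-2,-1,62,0,9.3,0,0]]

```text
time: 12.0
ee_pos: [0.6335, -0.2657, 0.0351]
orientation: [0.531, 0.847, -0.003, 0.005]
wrist_force: [-0.8, -0.3, 0.2]
opening: 0.0002
```

Run:
```python
from h import *
s=sense(); print(np.round(s['joint_positions'],3),s['ee_pos'],s['time'])
print(s['wrist_force']@RZ.as_matrix(), loc(s['ee_pos']),loc(arc(0)[0]))
for t in np.arange(0.02,-.03,-.01): print(round(t,2),rows([arc(t)],0,s)[0])
```

```text
[ 0.027  0.65   0.424  1.502 -0.282  1.042  0.965] [ 0.63351863 -0.26570479  0.03511876] 12.0
[-0.87585892  0.03621603  0.16074607] [  29.56315099 -106.29121685   35.11876027] [  30. -107.   28.]
0.02 [0, 0, 3, -0.0, 0.0, -0.1, 0]
0.01 [-1, 0, 5, -0.0, 0.4, -0.1, 0]
0.0 [-1, 0, 7, -0.0, 0.7, -0.1, 0]
-0.01 [-1, 0, 9, -0.0, 1.0, -0.1, 0]
-0.02 [-1, 0, 12, -0.0, 1.4, -0.1, 0]
```

Call:
step_arm:
  series:
    - [[0,0,2,0,0.3,0,0],[0,0,4,0,0.5,0,0],[0,0,6,0,0.7,0,0],[0,0,7,0,0.7,0,0],[0,0,7,0,0.7,0,0]]

```text
time: 12.62
ee_pos: [0.6336, -0.2656, 0.0284]
orientation: [0.531, 0.847, -0.0, 0.0]
wrist_force: [-0.1, -0.7, -0.3]
opening: -0.0002
```

Run:
```python
from h import *
s=sense(); print(s['ee_pos'],s['time'],s['wrist_force']@RZ.as_matrix())
```

```text
[ 0.63358675 -0.26558646  0.02838471] 12.625 [-0.35422105 -0.60926333 -0.34177816]
```

Run:
```python
from h import *
p=camera('scene')
cv2.imwrite('pics/s6c.png',cv2.resize(cv2.cvtColor(p['color'][90:270,190:470],cv2.COLOR_RGB2BGR),None,fx=2.8,fy=2.8))
p=camera('wrist');save(p,'w6.png')
```

```text
(no output)
```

View pics/s6c.png

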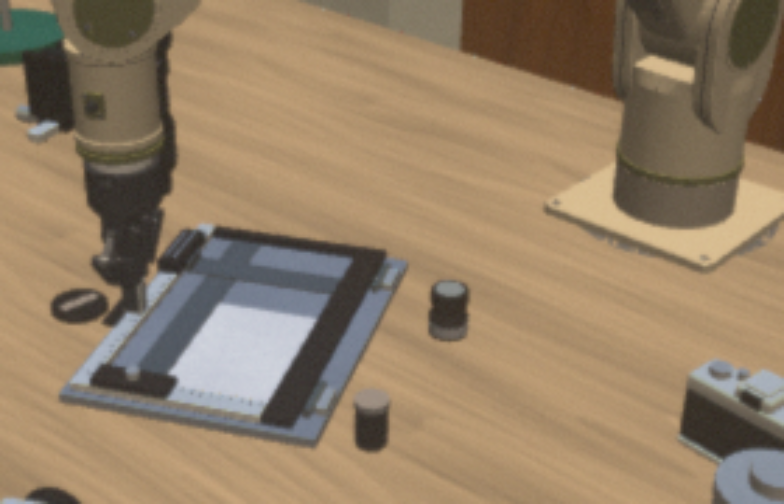

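View pics/w6.png

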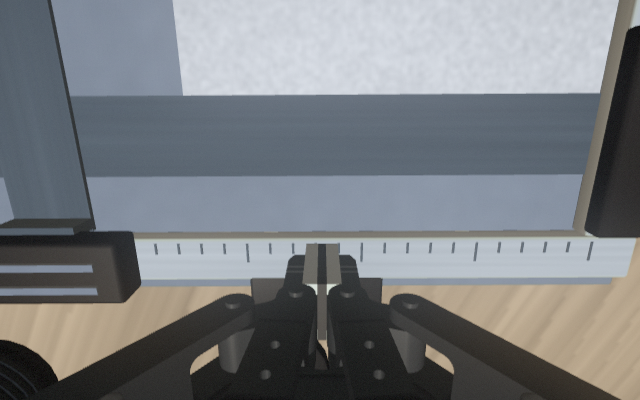

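The frame looks almost flat; I'll press gently until it resists.

Call:
step_arm:
  series:
    - [[0,0,1,0,0,0,0],[0,0,1,0,0,0,0],[0,0,2,0,0,0,0],[0,0,2,0,0,0,0]]

```text
time: 13.22
ee_pos: [0.6338, -0.2656, 0.0281]
orientation: [0.531, 0.847, 0.0, 0.0]
wrist_force: [-5.8, 4.5, 15.3]
opening: 0.0003
```

Call:
step_arm:
  series:
    - [[0,0,-10,0,0,0,0],[0,0,-40,0,0,0,0],[0,-40,-70,0,0,0,0],[0,-80,-100,0,0,0,0],[0,-120,-130,0,0,0,0],[0,-120,-130,0,0,0,0],[0,-120,-130,0,0,0,0]]

```text
time: 14.1
ee_pos: [0.526, -0.3172, 0.1565]
orientation: [0.531, 0.847, 0.0, 0.0]
wrist_force: [0.9, 0.7, -0.2]
opening: 0.0003
```

```bash
cat >> h.py <<'E'
def wproj(p,s,X):
    Tt=np.eye(4);Tt[:3,:3]=Ro.from_quat(s['orientation']).as_matrix();Tt[:3,3]=s['ee_pos']
    T=np.linalg.inv(Tt@np.array(p['T_tool_cam'])); c=(T[:3,:3]@np.atleast_2d(X).T).T+T[:3,3]
    u=(np.array(p['camera_matrix'])@c.T).T; return u[:,:2]/u[:,2:]
def wplane(p,s,rc,z):
    Tt=np.eye(4);Tt[:3,:3]=Ro.from_quat(s['orientation']).as_matrix();Tt[:3,3]=s['ee_pos']
    T=Tt@np.array(p['T_tool_cam']); d=T[:3,:3]@np.linalg.solve(np.array(p['camera_matrix']),[rc[1],rc[0],1]); c=T[:3,3]
    return c+d*(z-c[2])/d[2]
Z=dict(tab=.028,runner_end=.0365,blade_edge=.020,sheet_edge=.017)
E
python3 - <<'E'
from h import *
s=sense(); print(loc(s['ee_pos']),s['time'],s['wrist_force'])
pw=camera('wrist');save(pw,'w7.png');pt=camera('top');save(pt,'t7.png');pc=camera('scene');save(pc,'s7.png')
for q in Z:
  for n,p in (('w',pw),('t',pt),('c',pc)):
    for d in pinpoint(q,p)[:1]:
      rc=d['location']; X=wplane(p,s,rc,Z[q]) if n=='w' else onplane(p,rc,Z[q])
      print(q,n,np.round(rc,1),round(d['score'],2),np.round(loc(X),1))
cv2.imwrite('pics/s7c.png',cv2.resize(cv2.cvtColor(pc['color'][90:270,190:470],cv2.COLOR_RGB2BGR),None,fx=2.8,fy=2.8))
cv2.imwrite('pics/t7c.png',cv2.resize(cv2.cvtColor(pt['color'][110:290,240:440],cv2.COLOR_RGB2BGR),None,fx=3.3,fy=3.3))
E
```

```text
[ -89.68880069 -105.67443488  156.47200865] 14.1 [ 0.88517494  0.65604365 -0.22239757]
tab w [213.3 466.3] 0.81 [  26.4 -126.4   28. ]
tab t [165.6 390.8] 0.68 [  34.1 -120.5   28. ]
tab c [200.  231.9] 0.71 [  33.4 -123.3   28. ]
runner_end w [193.1 269.6] 0.78 [-129.8 -106.9   36.5]
runner_end t [215.6 407.7] 0.72 [-122.7  -97.7   36.5]
runner_end c [173.6 258.5] 0.87 [-125.2 -103.7   36.5]
blade_edge w [ 10.5 343.2] 0.88 [-74.4  22.6  20. ]
blade_edge t [218.3 411.1] 0.67 [-134.8 -107.7   20. ]
blade_edge c [193.2 291.6] 0.69 [-66.6  27.4  20. ]
sheet_edge w [ 12.1 404.4] 0.6 [-30.4  22.1  17. ]
sheet_edge t [200.5 357. ] 0.61 [-18.5  16.3  17. ]
sheet_edge c [202.7 285.4] 0.87 [-14.3  25.9  17. ]
```

View pics/w7.png

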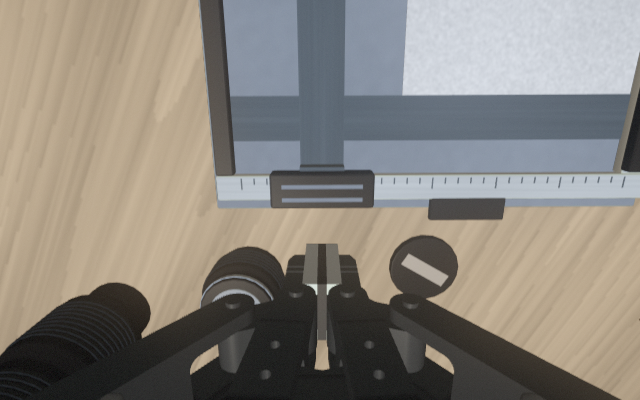

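View pics/t7c.png

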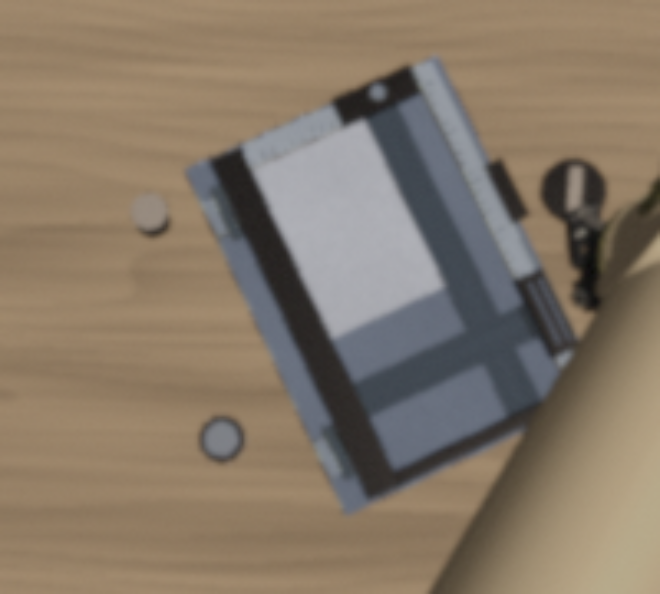

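View pics/s7c.png

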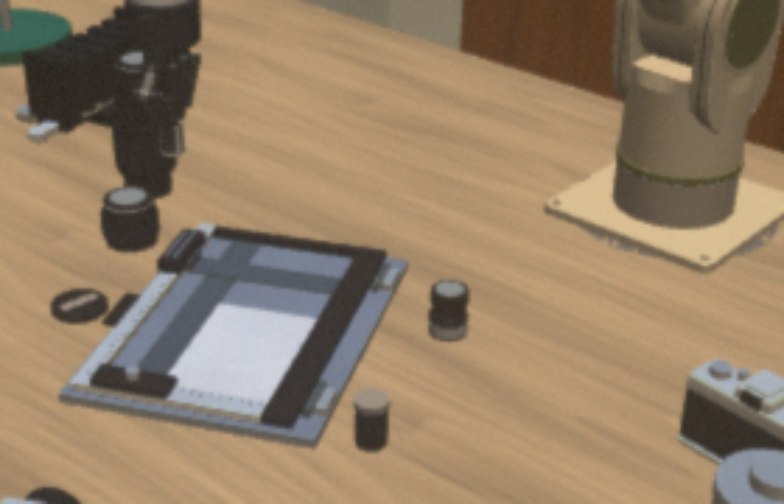

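The wrist picture shows the frame flat on the board. The runner is at cols 270–374, row 190, the blade's covering edge at col 344 and the sheet edge at col 404, a gap of about 44 mm. The cap (422,266), the lens and the easel are unmoved. Next I go behind the runner's -x end.

Call:
step_arm:
  series:
    - [[0,-25,0,0,0,0,0],[0,-50,0,0,0,0,0],[0,-75,0,0,0,0,0],[0,-75,30,0,0,0,0],[0,-75,60,0,0,0,0],[0,-75,85,0,0,0,0],[0,-75,105,0,0,0,0],[0,-75,118,0,0,0,0],[0,-75,123,0,0,0,0],[0,-75,123,0,0,0,0]]

```text
time: 16.1
ee_pos: [0.4581, -0.3508, 0.0337]
orientation: [0.531, 0.847, -0.0, 0.0]
wrist_force: [0.7, -0.3, 0.1]
opening: 0.0001
```

Run:
```python
from h import *
s=sense(); print(np.round(s['joint_positions'],2),loc(s['ee_pos']),s['time'],s['wrist_force'])
pw=camera('wrist');save(pw,'w8.png')
pc=camera('scene');cv2.imwrite('pics/s8c.png',cv2.resize(cv2.cvtColor(pc['color'][110:240,190:390],cv2.COLOR_RGB2BGR),None,fx=4,fy=4))
```

```text
[ 0.17  0.45  0.49  1.81 -0.26  0.94  1.22] [-165.3475507  -106.21048259   33.6953978 ] 16.1 [ 0.73612035 -0.34055913  0.14394773]
```

View pics/w8.png

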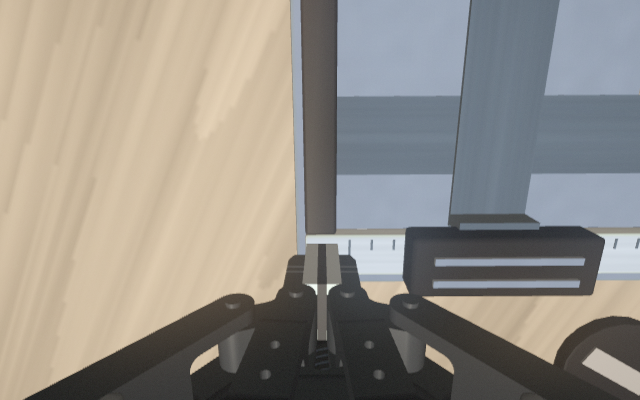

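View pics/s8c.png

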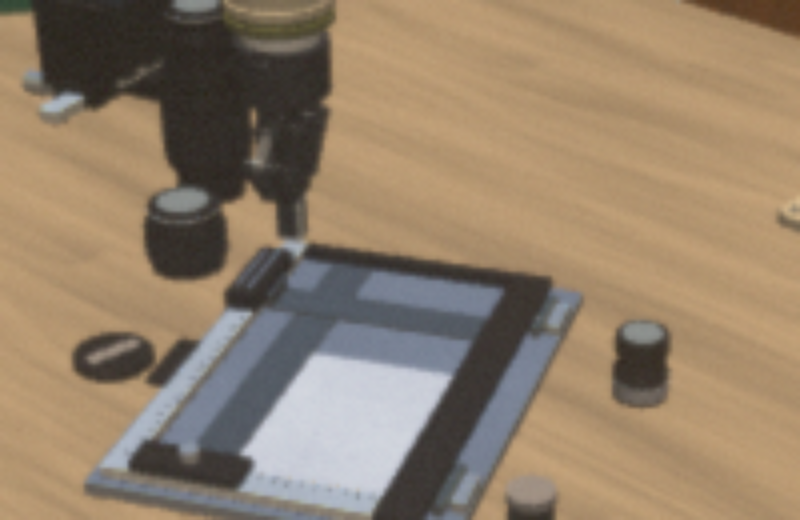

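Call:
step_arm:
  series:
    - [[0,7,0,0,0,0,0],[0,14,0,0,0,0,0],[0,20,0,0,0,0,0],[0,25,0,0,0,0,0],[0,29,0,0,0,0,0],[0,33,0,0,0,0,0],[0,37,0,0,0,0,0],[0,41,0,0,0,0,0],[0,45,0,0,0,0,0],[0,49,0,0,0,0,0],[0,53,0,0,0,0,0],[0,57,0,0,0,0,0],[0,61,0,0,0,0,0],[0,65,0,0,0,0,0],[0,65,0,0,0,0,0]]

```text
time: 18.08
ee_pos: [0.5172, -0.3221, 0.0335]
orientation: [0.531, 0.847, -0.0, 0.001]
wrist_force: [0.8, 0.5, -0.5]
opening: 0.0
```

Run:
```python
from h import *
s=sense(); print(loc(s['ee_pos']),s['time'],s['wrist_force']@RZ.as_matrix())
pw=camera('wrist');save(pw,'w9.png')
for q in Z:
    for d in pinpoint(q,pw)[:1]: print(q,np.round(d['location'],1),round(d['score'],2),np.round(loc(wplane(pw,s,d['location'],Z[q])),1))
```

```text
[ -99.68288666 -106.23344733   33.51074599] 18.075 [ 0.90326477  0.12991489 -0.45642627]
tab [292.8 587.7] 0.89 [  25.1 -124.5   28. ]
runner_end [260.  350.4] 0.83 [ -87.5 -103.2   36.5]
```

View pics/w9.png

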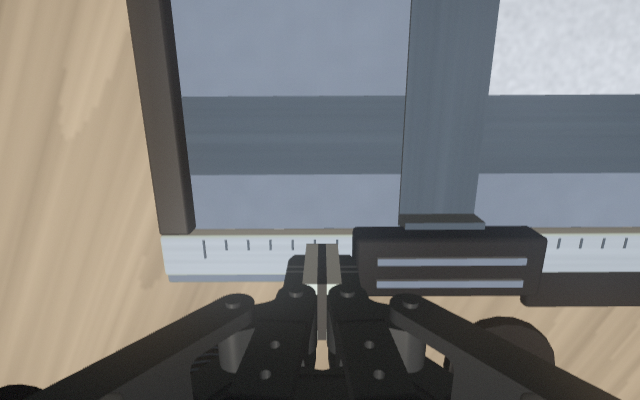

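The runner has moved about 42 mm and the blade edge is now about at the sheet edge (col 492). I'll back off and look from straight above the edge to avoid parallax.

Call:
step_arm:
  series:
    - [[0,-10,0,0,0,0,0],[0,-12,-40,0,0,0,0],[10,0,-80,0,0,0,0],[30,30,-110,0,0,0,0],[50,60,-130,0,0,0,0],[60,78,-130,0,0,0,0],[60,78,-130,0,0,0,0],[60,78,-130,0,0,0,0]]

```text
time: 19.32
ee_pos: [0.5591, -0.2358, 0.1622]
orientation: [0.532, 0.847, -0.001, -0.001]
wrist_force: [0.1, -0.2, 0.0]
opening: -0.0001
```

Run:
```python
from h import *
s=sense(); print(loc(s['ee_pos']),s['time'])
pw=camera('wrist');save(pw,'w10.png')
for q in Z:
    for d in pinpoint(q,pw)[:1]: print(q,np.round(d['location'],1),round(d['score'],2),np.round(loc(wplane(pw,s,d['location'],Z[q])),1))
print(np.round(pw['T_tool_cam'],3))
```

```text
[-24.33048641 -46.93677364 162.21694538] 19.325
tab [272.8 383.2] 0.84 [  27.9 -123.7   28. ]
runner_end [258.4 244.5] 0.6 [ -89.  -105.7   36.5]
blade_edge [ 95.5 311.3] 0.96 [-32.6  23.6  20. ]
sheet_edge [ 96.4 314.2] 0.88 [-30.5  22.9  17. ]
[[-0.001 -0.96  -0.281  0.071]
 [ 1.    -0.    -0.001 -0.   ]
 [ 0.001 -0.281  0.96  -0.142]
 [ 0.     0.     0.     1.   ]]
```

View pics/w10.png

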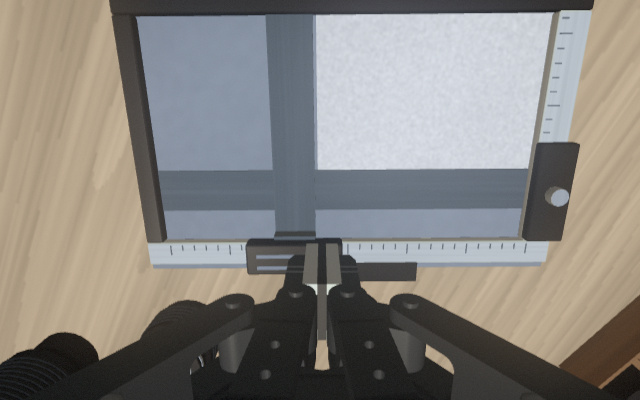

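Run:
```python
from h import *
im=cv2.imread('pics/w10.png'); cv2.imwrite('pics/w10c.png',cv2.resize(im[10:260,255:345],None,fx=6,fy=2.3,interpolation=cv2.INTER_NEAREST))
g=im.mean(2)
for r in (40,60,80,95,110,130,150): print(r,g[r,306:324].astype(int))
```

```text
40 [110 110 111 111 109 110 108 150 153 153 196 206 206 207 208 208 205 204]
60 [110 111 113 112 112 114 114 141 154 154 186 211 209 208 208 209 211 212]
80 [112 114 114 112 113 114 115 133 153 155 169 209 210 208 208 208 208 209]
95 [113 112 114 113 115 113 114 121 151 154 167 207 210 209 208 208 209 210]
110 [113 111 113 114 114 112 113 111 150 154 155 206 210 213 213 212 211 214]
130 [112 113 113 112 112 114 113 114 141 152 152 199 212 212 209 205 204 207]
150 [111 111 110 112 111 113 110 110 130 149 151 184 214 218 217 214 212 211]
```

View pics/w10c.png

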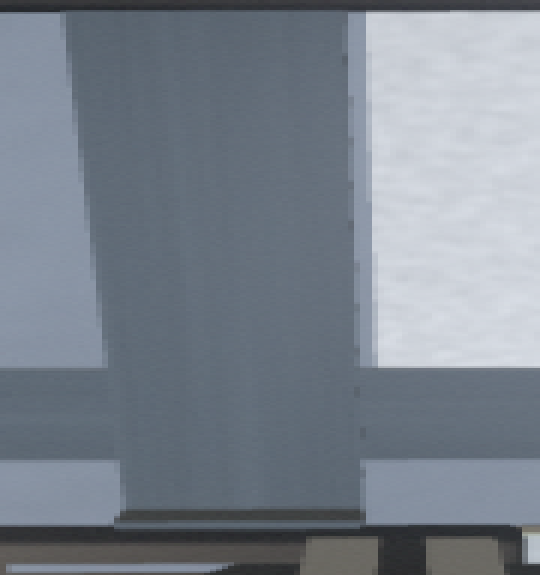

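There is a 3.0 px strip between the blade edge (col 313.7) and the sheet edge (316.6), which is about 2.1 mm. I need 8.1 mm more travel, so the tip goes from the earlier stop at x=-99.7 to about -91.6 in easel axes.

Call:
step_arm:
  series:
    - [[-20,-30,0,0,0,0,0],[-40,-60,0,0,0,0,0],[-59,-90,10,0,0,0,0],[-59,-92,40,0,0,0,0],[-59,-92,75,0,0,0,0],[-59,-92,105,0,0,0,0],[-59,-92,122,0,0,0,0],[-59,-92,128,0,0,0,0],[-59,-88,128,0,0,0,0],[-59,-84,128,0,0,0,0],[-59,-80,128,0,0,0,0],[-59,-80,128,0,0,0,0]]

```text
time: 21.08
ee_pos: [0.515, -0.322, 0.0358]
orientation: [0.531, 0.847, -0.0, 0.001]
wrist_force: [1.0, -0.6, 0.4]
opening: 0.0001
```

Run:
```python
from h import *
s=sense(); print(loc(s['ee_pos']),s['time'],s['wrist_force']@RZ.as_matrix())
```

```text
[-101.62926462 -105.11944339   35.80831245] 21.075 [ 0.62831786 -0.96283429  0.38004449]
```

Call:
step_arm:
  series:
    - [[-1,0,2,0,0,0,0],[-1,2,2,0,0,0,0],[-1,4,2,0,0,0,0],[-1,6,2,0,0,0,0],[-1,8,2,0,0,0,0],[-1,9,2,0,0,0,0],[-1,10,2,0,0,0,0],[-1,10,2,0,0,0,0],[-1,10,2,0,0,0,0]]

```text
time: 22.2
ee_pos: [0.5239, -0.3187, 0.0335]
orientation: [0.531, 0.847, -0.0, 0.0]
wrist_force: [-1.8, -0.5, -0.2]
opening: 0.0001
```

Run:
```python
from h import *
s=sense(); print(loc(s['ee_pos']),s['time'],s['wrist_force']@RZ.as_matrix())
```

```text
[ -92.21342944 -106.10263351   33.49608221] 22.2 [-1.77453477  0.3535564  -0.21779023]
```

Call:
step_arm:
  series:
    - [[0,-10,0,0,0,0,0],[0,-12,-40,0,0,0,0],[10,0,-80,0,0,0,0],[30,30,-110,0,0,0,0],[50,60,-129,0,0,0,0],[59,68,-129,0,0,0,0],[59,68,-129,0,0,0,0],[59,68,-129,0,0,0,0]]

```text
time: 23.2
ee_pos: [0.558, -0.2375, 0.1616]
orientation: [0.532, 0.847, -0.001, -0.0]
wrist_force: [-0.4, 0.6, 0.3]
opening: 0.0004
```

Run:
```python
from h import *
s=sense(); print(loc(s['ee_pos']),s['time'])
pw=camera('wrist');save(pw,'w11.png')
for q in Z:
    for d in pinpoint(q,pw)[:1]: print(q,np.round(d['location'],1),round(d['score'],2),np.round(loc(wplane(pw,s,d['location'],Z[q])),1))
a=cv2.imread('pics/w10.png').mean(2);b=cv2.imread('pics/w11.png').mean(2)
def cross(row,lo,hi,lev): 
    k=np.where((row[lo:hi-1]<lev)&(row[lo+1:hi]>=lev))[0]; return [round(float(lo+i+(lev-row[lo+i])/(row[lo+i+1]-row[lo+i])),2) for i in k]
for n,g in (('a',a),('b',b)):
  for r in (60,95,130): print(n,r,'left bar',cross(g[r],120,170,90),'blade',cross(g[r],300,345,132),'sheet',cross(g[r],300,345,180),'right',cross(255-g[r],520,560,125))
sh=cv2.phaseCorrelate(np.float64(a[236:272,360:520]),np.float64(b[236:272,360:520]));print(sh)
```

```text
[-26.06771361 -47.89731705 161.59310125] 23.2
tab [271.9 384.9] 0.62 [  27.6 -123.6   28. ]
runner_end [255.4 256.5] 0.67 [ -80.4 -103.7   36.5]
blade_edge [ 94.5 322.2] 0.56 [-25.9  23.3  20. ]
sheet_edge [ 97.9 318.8] 0.93 [-28.5  20.8  17. ]
a 60 left bar [142.01] blade [312.65] sheet [315.81] right [545.68]
a 95 left bar [146.65] blade [313.35] sheet [316.31] right [540.0]
a 130 left bar [151.67] blade [313.66] sheet [316.59] right [534.74, 538.67]
b 60 left bar [143.49] blade [324.2] sheet [324.7] right [548.07]
b 95 left bar [148.38] blade [324.25] sheet [324.94] right [542.83]
b 130 left bar [153.39] blade [324.38] sheet [325.39] right [536.96]
((1.5017152308452495, -0.49639587248492134), 0.8863347932620832)
```

View pics/w11.png

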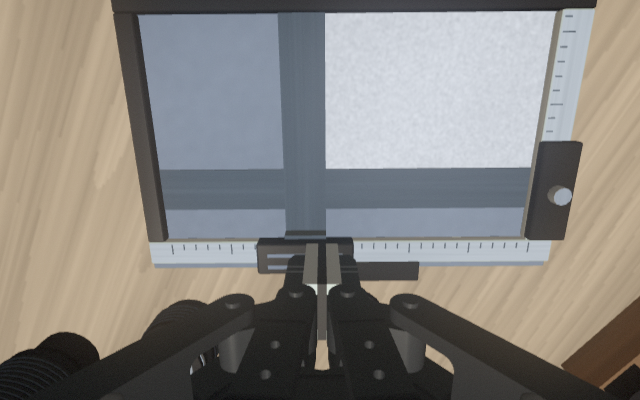

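Run:
```python
from h import *
s=sense(); pw=camera('wrist'); print(pw['camera_matrix'])
for z in (.017,.020): print(z,(loc(wplane(pw,s,(95,420),z))-loc(wplane(pw,s,(95,220),z)))[0]/200, loc(wplane(pw,s,(95,324.5),z)))
g=pw['color'].astype(float).mean(2)
for r in (40,95,150): print(r,g[r,270:295].astype(int),g[r,318:332].astype(int))
for n in('w10','w11'):
    b=cv2.imread(f'pics/{n}.png').mean(2)
    print([int(x) for x in b[95,262:290]])
print(loc(wplane(pw,s,(95,148.38),.028)),loc(wplane(pw,s,(95,542.8),.028)))
```

```text
[[355.11939793   0.         321.56530961]
 [  0.         355.11939793 197.99992411]
 [  0.           0.           1.        ]]
0.017 0.7768118044144414 [-22.88381739  23.18129054  17.        ]
0.02 0.7686981949181109 [-22.90244859  23.18976574  20.        ]
40 [147 147 148 145 147 147 147 108 104 102 105 103 101 104 101 103 102 104
 104 104 105 103 106 107 106] [109 110 110 111 110 159 202 204 206 205 207 208 210 211]
95 [150 149 151 149 150 149 149 151 150 123 111 109 109 107 108 108 108 107
 106 108 108 108 107 110 110] [113 114 114 113 116 139 203 206 207 211 210 208 207 208]
150 [149 149 149 149 149 149 149 149 148 150 147 127 109 108 107 106 106 108
 108 106 108 109 108 107 106] [111 112 112 112 110 111 209 214 216 216 215 214 213 213]
[150, 149, 150, 151, 151, 150, 150, 122, 110, 107, 106, 107, 107, 107, 108, 107, 107, 107, 110, 106, 107, 109, 108, 112, 111, 111, 110, 110]
[150, 150, 149, 150, 150, 150, 148, 150, 149, 150, 150, 150, 150, 150, 151, 150, 150, 151, 141, 110, 107, 107, 105, 109, 107, 107, 109, 106]
[-154.62682711   23.65685852   28.        ] [139.9595005   22.66242795  28.        ]
```

Run:
```python
from h import *
pw=camera('wrist');save(pw,'w12.png')
def cr(g,lo,hi):
    # strongest step, subpixel by 50% level
    d=np.abs(np.diff(cv2.GaussianBlur(g[None,lo:hi].astype(np.float32),(1,1),0)[0])); k=int(np.argmax(d)); A=g[max(lo+k-5,0):lo+k-1].mean(); B=g[lo+k+3:lo+k+7].mean(); w_=g[lo+k-1:lo+k+4]
    return lo+k-1-.5+((w_-B)/(A-B)).sum()
for r in range(50,140,10):
    o=[]
    for n in ('w10','w11','w12'):
        g=cv2.imread(f'pics/{n}.png').mean(2)[r-1:r+2].mean(0)
        L=cr(g,120,165);bl=cr(g,262,300);
        sh=cr(g,305,335); o.append((L,bl,sh))
    print(r,np.round(o,2).tolist())
# registration of fixed graduated region w10->w11,w12 via ECC affine on masks
a=cv2.imread('pics/w10.png',0)
for n in('w11','w12'):
    b=cv2.imread(f'pics/{n}.png',0); m=np.zeros_like(a); m[15:265,115:590]=255; m[:,240:440][:]=0; 
    M=np.eye(2,3,dtype=np.float32)
    cc,M=cv2.findTransformECC(a,b,M,cv2.MOTION_AFFINE,(3,200,1e-7),m,3); 
    print(n,cc,M@np.array([316.25,95,1]), M@np.array([146.65,95,1]))
```

```text
50 [[140.6, 266.6, 314.9], [142.43, 278.59, 324.53], [140.86, 276.83, 322.75]]
60 [[142.1, 267.1, 314.96], [143.76, 278.98, 324.53], [142.25, 277.15, 322.73]]
70 [[143.43, 267.64, 315.43], [145.16, 279.39, 324.87], [143.56, 277.59, 322.84]]
80 [[121.49, 268.13, 315.61], [146.56, 279.65, 324.75], [121.43, 277.94, 323.04]]
90 [[122.75, 268.59, 315.68], [124.34, 280.18, 324.69], [146.4, 278.45, 322.91]]
100 [[147.73, 269.13, 316.04], [149.38, 280.51, 324.71], [147.78, 278.81, 322.99]]
110 [[125.89, 269.52, 315.88], [127.54, 280.97, 324.83], [149.2, 279.17, 322.93]]
120 [[150.47, 270.04, 315.94], [129.23, 281.37, 325.02], [150.61, 279.67, 323.0]]
130 [[151.98, 270.5, 315.79], [153.58, 281.64, 324.96], [129.14, 279.9, 323.24]]
w11 0.9996700160179315 [318.36547568  93.55010454] [148.23293631  93.56514766]
w12 0.9996938795891732 [316.35129202  94.33677156] [146.66136282  94.22539927]
```

The overlap measures about 5.1 mm by two methods: image registration, and the tip travel of 7.5 mm less the 2.3 mm gap. I'll add one more small nudge of about 0.9 mm.

Run:
```python
from h import *
s=sense(); print(loc(s['ee_pos']),s['time'])
for l in [(-110,-106,150),(-110,-106,34),(-100,-106,34)]: print(rows([(w(l),orient(0))],0,s)[0])
```

```text
[-24.60064157 -47.37891719 162.25827681] 23.55
[-59, -85, 12, -0.0, 0.0, -0.1, 0]
[-59, -85, 128, -0.0, 0.0, -0.1, 0]
[-59, -75, 128, -0.0, 0.0, -0.1, 0]
```

Call:
step_arm:
  series:
    - [[-20,-30,0,0,0,0,0],[-40,-60,0,0,0,0,0],[-59,-82,10,0,0,0,0],[-59,-83,40,0,0,0,0],[-59,-83,75,0,0,0,0],[-59,-83,105,0,0,0,0],[-59,-83,122,0,0,0,0],[-59,-83,128,0,0,0,0],[-59,-80,128,0,0,0,0],[-59,-77,128,0,0,0,0],[-59,-75,128,0,0,0,0],[-59,-75,128,0,0,0,0],[-59,-75,128,0,0,0,0]]

```text
time: 25.18
ee_pos: [0.5174, -0.3219, 0.0346]
orientation: [0.531, 0.847, -0.0, 0.0]
wrist_force: [-0.1, 1.0, 0.2]
opening: 0.0001
```

Run:
```python
from h import *
s=sense(); print(loc(s['ee_pos']),s['time'],s['wrist_force']@RZ.as_matrix())
```

```text
[ -99.41165511 -106.16457885   34.59366989] 25.175 [0.33452409 0.89554457 0.23748968]
```

Call:
step_arm:
  series:
    - [[0,2,1,0,0,0,0],[0,4,1,0,0,0,0],[0,6,1,0,0,0,0],[0,7,1,0,0,0,0],[0,8,1,0,0,0,0],[0,8.5,1,0,0,0,0],[0,8.5,1,0,0,0,0],[0,8.5,1,0,0,0,0]]

```text
time: 26.18
ee_pos: [0.5249, -0.3182, 0.0334]
orientation: [0.531, 0.847, -0.0, 0.0]
wrist_force: [-1.8, -0.5, -0.2]
opening: -0.0002
```

Run:
```python
from h import *
s=sense(); print(loc(s['ee_pos']),s['time'],s['wrist_force']@RZ.as_matrix())
```

```text
[ -91.04632791 -106.08184676   33.37753488] 26.175 [-1.80047292  0.33647125 -0.24163205]
```

Call:
step_arm:
  series:
    - [[0,-10,0,0,0,0,0],[0,-12,-40,0,0,0,0],[10,0,-80,0,0,0,0],[30,30,-110,0,0,0,0],[50,60,-129,0,0,0,0],[59,67,-129,0,0,0,0],[59,67,-129,0,0,0,0],[59,67,-129,0,0,0,0],[59,67,-129,0,0,0,0],[59,67,-129,0,0,0,0]]

```text
time: 27.42
ee_pos: [0.5593, -0.2365, 0.1621]
orientation: [0.532, 0.847, -0.001, 0.0]
wrist_force: [0.6, -0.6, 0.3]
opening: -0.0
```

Run:
```python
from h import *
s=sense(); print(loc(s['ee_pos']),s['time'])
pw=camera('wrist');save(pw,'w13.png')
a=cv2.imread('pics/w10.png',0);b=cv2.imread('pics/w13.png',0); m=np.zeros_like(a); m[15:265,115:590]=255; m[:,240:440]=0
cc,M=cv2.findTransformECC(a,b,np.eye(2,3,dtype=np.float32),cv2.MOTION_AFFINE,(3,200,1e-7),m,3); x=M@np.array([316.25,95,1])
print(cc,x, b[95,318:332])
pc=camera('scene');save(pc,'s13.png')
cv2.imwrite('pics/s13c.png',cv2.resize(cv2.cvtColor(pc['color'][90:270,190:470],cv2.COLOR_RGB2BGR),None,fx=2.8,fy=2.8))
```

```text
[-24.45526407 -47.58589891 162.1218576 ] 27.425
0.999651362766541 [315.97487718  94.22806107] [112 112 112 112 113 114 148 202 207 209 207 204 206 208]
```

View pics/s13c.png

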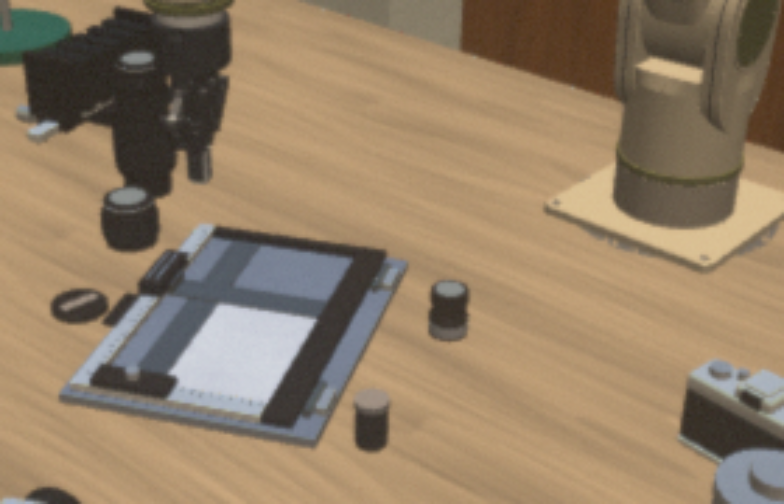

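Call:
step_arm:
  series:
    - [[0,0,-40,0,0,0,0],[0,0,-80,0,0,0,0],[0,0,-110,0,0,0,0],[0,0,-110,0,0,0,0],[0,0,-110,0,0,0,0],[0,0,-110,0,0,0,0]]

```text
time: 28.28
ee_pos: [0.5593, -0.2354, 0.2711]
orientation: [0.531, 0.847, -0.001, -0.001]
wrist_force: [-0.3, -0.4, 0.6]
opening: 0.0
```

Run:
```python
from h import *
s=sense(); print(s['ee_pos'],s['time'],s['qvel'].max())
p=camera('wrist');save(p,'w14.png')
# predicted frame outer corners if flat, easel corners
L=[(-170,-115,28),(170,-115,28),(-175,-131,16),(175,-131,16),(30,-124,28)]
print(np.round(wproj(p,s,[w(l) for l in L]),1))
im=cv2.cvtColor(p['color'],cv2.COLOR_RGB2BGR)
for u in wproj(p,s,[w(l) for l in L]): cv2.circle(im,tuple(int(round(v)) for v in u),3,(0,0,255),1)
cv2.imwrite('pics/w14.png',im)
print(close_job())
```

```text
[ 0.55925277 -0.23541871  0.27112949] 28.275 0.0005820986256398395
[[195.9 221. ]
 [491.2 220.6]
 [196.5 230.1]
 [489.  229.8]
 [369.1 228.1]]
the job is handed in; nothing more can be done
None
```

View pics/w14.png

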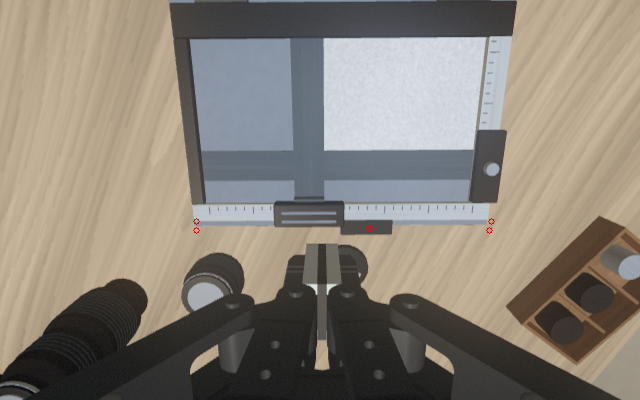

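The masking frame is down flat on the easel, and the blade covers the sheet edge by about 6.3 mm. I handed the job in at 28.3 s of the 58 s allowed.

- **Frame:** I pushed it over with the closed fingertips in one slow arc. Contact forces read about 0.6 to 3.5 N while it moved. A final press met resistance at 28.1 mm, matching the 28 mm flat height, with 15.3 N down and about 7 N sideways.
- **Blade:** I pushed the runner's -x end in three steps, measuring the overlap from straight above after each of the first two. After the last step the overlap came from image registration; the tip's travel agrees.
- **Finish:** I raised the gripper clear, with the fingertips about 0.27 m above the bench.

**Checks:** the easel and the other things on the bench looked unmoved in the last pictures. The frame's outline fell within a few pixels of where it should lie when flat, in line with the calibration error.

**Disagreements:** the point detector read the tab and sheet edge 2 to 5 mm off in x from the wrist camera, and further off from the other cameras. I therefore took the overlap from relative measurements within the same view. I did not measure the frame's flatness again after the blade was pushed; it only looked flat in the pictures.

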